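Unstack the parts of a power supply and lay them in their places

TASK

The parts of a small power supply are stacked on the cork pad: stand the capacitor from the top aside on the worktop, then put the battery lengthwise between the end walls of its black cradle, the finned heat sink in the round dish and the metal enclosure flat in the rectangular wooden tray, lined up with the tray. When the pad is empty, stand the capacitor back upright in the middle of it. Do not move or tip the open tin of screws.

Things in the scene. Friction and masses are not known exactly. Their poses are not given: they have to be found in the camera images.
- capacitor: (Sizes in mm.) Dark blue upright cylinder with a pale flat top, 25 diameter x 44 high, about 45 g; at the start on top of the stack, standing on the battery (underside 69 above the worktop). Origin: centre of its underside; z up.
- battery: (Sizes in mm.) Small lying block battery, black with a tan end, 49 (x) x 27 (y) x 17 high (solid about 46 x 26, its middle 1 mm towards +x), about 46 g; at the start it lies on the heat sink, roughly crosswise to it, underside 52 above the worktop. The heat sink sticks out below it on both long sides, so fingers must not go more than about 15 mm below its top there. Origin: centre of its underside; z up.
- heatsink: (Sizes in mm.) Black finned heat sink, 25 (x, along the fins) x 42 (y) x 20 high; the fins stand up from a 4 mm base and it can be gripped across either width, about 60 g; at the start it lies on the enclosure under the battery, underside 32 above the worktop. Origin: centre of its underside; z up.
- enclosure: (Sizes in mm.) Flat metal box, bare aluminium with a grey lid and four corner screws, closed and solid, 80 (x) x 56 (y) x 28 high, about 200 g; at the start it is the bottom of the stack and lies on the pad, underside 4 above the worktop, its long side roughly along the pad's. Origin: centre of its underside; z up.
- pad: (Sizes in mm.) Brown cork pad, 100 (x) x 76 (y) x 4 thick, fixed to the worktop, under the stack; at the end the capacitor stands in the middle of it. Origin: centre of its underside, at worktop level; z up, x along its long side. The worktop near its front edge, a little right of the robot's middle (around x 0.375, y -0.20), is always clear and can serve for setting the capacitor aside.
- cradle: (Sizes in mm.) Black battery cradle, fixed: floor plate 73 (x) x 36 (y), 3 thick, open along both long sides, an upright end wall 14 high (above the worktop), 4 thick, at each end (65 between them); outside each end wall a small screw lug (to 91 overall). The battery lies on the floor plate with its long axis along x. Origin: centre of the underside; z up.
- dish: (Sizes in mm.) Round shallow empty steel dish, fixed: 80 outer diameter at the rim, at least 68 inside, floor 3 thick, rim 8 high above the worktop. The heat sink lies flat on its floor, any way round. Origin: centre of the underside; z up.
- tray: (Sizes in mm.) Shallow rectangular wooden tray, fixed: 104 (x) x 80 (y) outside, 96 x 72 inside, floor 3 thick, rim 9 high above the worktop. The enclosure lies in it, long side along x. Origin: centre of the underside; z up.
- screw_tin: (Sizes in mm.) Open round grey metal tin of screws, 63 diameter x 29 high, standing among the places; it must stay where it is. Origin: centre of the underside; z up. Mind the overhead shelf behind the work (x beyond 0.63, 0.58 m above the worktop) and its bracket at y 0.02 (x beyond 0.66, from 0.40 m up): when swinging from side to side keep the arm drawn in.
There are look-alikes about, which are no part of the job. What is shaped like the heatsink but turquoise is not meant.

How it is judged (in metres and radians):
On the way, in this order (a step that is already met when the one before it is completed fails the run):
1. the capacitor is off the stack and stands aside on the worktop (horizontal distance between capacitor and pad above 0.06 m and height (world z) of capacitor below 0.02 m and angle between capacitor's own z axis and vertical below 0.15 rad and contact force between the fingers and capacitor below 0.05 N), for 0.2 s.
2. battery in its cradle, heat sink in the dish and enclosure in the tray (horizontal distance between enclosure and tray below 0.015 m and z of enclosure in the frame of tray between 0 and 0.0075 m and angle between each of enclosure, heatsink, battery's own z axis and vertical below 0.12 rad and angle between the x axis of enclosure and the x axis of tray, either way round below 0.25 rad and horizontal distance between heatsink and dish below 0.015 m and z of heatsink in the frame of dish between 0 and 0.0075 m and horizontal distance between battery and cradle below 0.012 m and z of battery in the frame of cradle between 0 and 0.0075 m and angle between the x axis of battery and the x axis of cradle, either way round below 0.3 rad and contact force between the fingers and enclosure below 0.05 N and contact force between the fingers and heatsink below 0.05 N and contact force between the fingers and battery below 0.05 N), for 0.2 s.
3. the capacitor stands on the pad again (horizontal distance between capacitor and pad below 0.015 m and z of capacitor in the frame of pad between 0 and 0.0075 m and angle between capacitor's own z axis and vertical below 0.12 rad and contact force between the fingers and capacitor below 0.05 N), for 0.2 s.
At the end, for the whole second after the job is handed in: All flat on the floor of their places, released, at rest, tilt under 0.12 rad: enclosure within 15 mm of the tray's centre and 0.25 rad of its length, heat sink 15 mm from the dish's centre, battery 12 mm and 0.3 rad in the cradle; capacitor upright on the pad, within 15 mm of its centre (all of step 2 and all of step 3 and linear speed of each of enclosure, heatsink, battery, capacitor below 0.02 m/s); the robot touches nothing.
It fails at once if the tin of screws is moved more than 25 mm or tipped (distance of screw_tin from where it was at the start of the episode above 0.025 m or angle between screw_tin's own z axis and vertical above 0.3 rad).
It also fails if it takes over 141 s, if anything falls off the work surface, if the arm or the gripper's body presses on something with over 40 N, if the wrist force passes 120 N, or if a joint passes its speed limit or range.

ROBOT

A 7-joint arm with a two-finger parallel gripper is mounted at the origin on a cart in front of the work surface, level with it; the furniture and walls round the work are solid. World frame = base frame: x ahead of the robot, y to its left, z up, the work surface at z = 0. Lengths are in m, angles in degrees, forces in N, time in s.
With the tool pointing down it reaches from about 0.4 to 0.925 m from the base axis. Payload 5.6 kg.
Tool frame: the origin (TCP) lies between the finger pads; the fingertips stand 14 mm ahead of it and the grasp point (between the pads) lies 5 mm behind it (arm.tip_extent is the distance from the TCP to the fingertips, in m); z points along the fingers, y is the direction in which the jaws open and shut (so a half turn about z gives the same grasp; the last joint's range is limited). The gripper opens to 85 mm and grips with 20 to 120 N. Pads are 22 mm wide; open, the fingers measure 114 mm over their backs; the gripper's body (76 mm by 85 mm) begins 54 mm behind the grasp point. The pads swing forward as they close: fully open they stand 13 mm farther back than shut.
Start: joints at [67.494, 26.786, -0.665, 91.828, 0.344, 61.387, -3.226], TCP at [0.223, -0.611, 0.245] pointing down, gripper open.
Joint ranges: [-144.91, 144.91], [-17.63, 115.5], [-89.93, 88.59], [15.96, 139.68], [-74.01, 254.01], [8.47, 105.57], [-167.45, 167.45]. Speed limits (degrees/s): [147.25, 147.25, 180, 180, 180, 180, 180].

INTERFACE

Orientations are given as a 3x3 rotation matrix whose columns are the frame's x, y, z axes.
In Python, from bench import arm gives the robot as it stands. The module is installed in compiled form; this text tells all that it offers.
- The arm moves only by the shell command python3 -m inch 'ROWS' [OPENING] [FORCE]. ROWS is a JSON object of lists of equal length, an entry for each row: "linear": the shift along the world's x, y, z scaled (see below), a list of three; "turn": the turn, a rotation vector about the world's x, y, z scaled (see below), a list of three. In form: {"linear": [[tx, ty, tz], ...], "turn": [[ax, ay, az], ...]}. A call has 1 to 20 rows; each row shifts and turns the commanded pose from where the row before left it; what a row does not reach is not made up. The controller multiplies each number of a shift by 40 mm and each number of a turn by 10 degrees. A row lasts 1/8 s, in which the tool goes at most 62.5 mm and 10.7 degrees, less where a joint would pass 70% of its speed; a pose out of reach is approached as far as the arm can. A call with a number of a shift or a turn outside -1 to 1 is refused whole. A call with a gripper value outside its range is refused whole. OPENING is the opening, from -1 (shut) to 1 (fully open), set as the call begins (- or left out, the last holds). The fingers move at their own pace and stop on an object; FORCE is the grip in N (left out, the last holds). Time passes only in rows, so rows that do not move let the fingers close. It gives the time, the measured TCP pose, the force and the opening at its end, in the units of the state.
- arm.read_state(): the state, without advancing time (a new reading comes with each control period).
- arm.snapshot(name): name is "side" or "top" or "wrist"; returns (picture, depth): 420x560x3 uint8, red, green, blue; 420x560 float32, m along the optical axis (not along the pixel's ray), 0 where there is no reading.
- arm.camera_info(name): a dict with "K" (3x3 intrinsics, pixels), "T" (4x4, takes a point from camera to world coordinates). Camera axes: x right, y up, looking along -z (the intrinsics and any distortion apply to the point x, -y, -z); pixel columns grow to the right and rows downward; lengths in m; the calibration is good to about 2 mm. A picture is of the moment at which its call begins: read the wrist's pose just before it. camera_info takes no time and is no camera call; for the wrist camera it gives the pose at the moment of the call.
- arm.sign_off(): hands the job in, once; it reports no verdict.
The state is a dict: "time_s": time; "joint_positions": joint angles; "dq": joint speeds; "tau": joint torques, N m; "tool_pos": TCP position; "ee_rot": TCP orientation; "ft_force": force on the tool from outside, world axes, zero at the start; "torque": the same for the moment, N m; "grip_width": finger opening in m.
Only numpy, scipy, OpenCV 4.12 (cv2) and the standard library are available. Lean on these libraries where they do the work, as an engineer would, in place of code of your own. Each camera call takes 0.05 s, during which the arm holds its last target.

## Working session

There is one attempt and no reset: what is moved stays moved. The work goes in short steps, Python scripts to look and compute and a shell command to move; the robot and the scene stay as the last step left them, time stands still between calls to the robot, and variables do not carry over. Pictures are saved under pics/ and viewed, and the job is handed in when it is done.

```bash
mkdir -p pics
cat > h.py <<'E'
import numpy as np,cv2
from bench import arm
def snap(n,f):
    info=arm.camera_info(n);p,d=arm.snapshot(n)
    cv2.imwrite('pics/'+f+'.png',cv2.cvtColor(p,cv2.COLOR_RGB2BGR));np.savez('pics/'+f+'.npz',p=p,d=d,K=info['K'],T=info['T']);return p,d,info
def load(f):
    return np.load('pics/'+f+'.npz')
def pts(z):
    d=z['d'];K=z['K'];T=z['T'];v,u=np.mgrid[:d.shape[0],:d.shape[1]]
    x=(u-K[0,2])/K[0,0]*d;y=(v-K[1,2])/K[1,1]*d
    P=np.stack([x,-y,-d],-1);return P@T[:3,:3].T+T[:3,3]
def ray(z,u,v,h):
    K=z['K'];T=z['T'];r=T[:3,:3]@np.array([(u-K[0,2])/K[0,0],-(v-K[1,2])/K[1,1],-1]);o=T[:3,3];return o+r*(h-o[2])/r[2]
E
python3 - <<'E'
from h import *
s=arm.read_state();print(s)
for n in('top','side','wrist'):
    p,d,i=snap(n,n+'0');print(n,i)
E
```

```text
{'time_s': 0.0, 'joint_positions': array([67.49553173, 26.83589084, -0.66377614, 91.87988023,  0.34503395,
       61.3858119 , -3.22520144]), 'dq': array([ 0.10093058, -0.01715841, -0.15777861, -0.04587111, -0.05163541,
       -0.03034234,  0.02079653]), 'tau': array([ 2.46986610e-04, -5.32384622e+01,  2.18354008e-02, -2.51304674e+01,
        1.14965503e-02,  7.74496322e-03, -1.41932239e-05]), 'tool_pos': array([ 0.22249225, -0.61018351,  0.24434705]), 'ee_rot': array([[ 9.39469548e-01,  3.42631625e-01, -7.34005485e-04],
       [ 3.42632378e-01, -9.39468236e-01,  1.57672172e-03],
       [-1.49340115e-04, -1.73277608e-03, -9.99998488e-01]]), 'ft_force': array([-0.24479553,  0.32633328, -0.61190406]), 'torque': array([ 0.01378866,  0.01141103, -0.01065588]), 'grip_width': 0.08557816946185888}
top {'K': array([[439.52661871,   0.        , 283.04395442],
       [  0.        , 439.52661871, 206.18577117],
       [  0.        ,   0.        ,   1.        ]]), 'T': array([[-0.07066772,  0.97587838, -0.20656103,  0.20611315],
       [-0.99749715, -0.06962288,  0.01233238, -0.03195861],
      
[... 252 characters left out ...]
   0.        ,   1.        ]]), 'T': array([[ 0.97726064,  0.07390071, -0.19874691,  0.29209789],
       [-0.21192234,  0.37183769, -0.90378407, -0.89151256],
       [ 0.00711131,  0.92535151,  0.37904355,  0.42912227],
       [ 0.        ,  0.        ,  0.        ,  1.        ]])}
wrist {'K': array([[311.49932492,   0.        , 282.73023155],
       [  0.        , 311.49932492, 209.20985196],
       [  0.        ,   0.        ,   1.        ]]), 'T': array([[ 0.34300214,  0.88867792,  0.30430427,  0.30184797],
       [-0.93933345,  0.32501492,  0.10962647, -0.58216114],
       [-0.00148081, -0.3234453 ,  0.94624571,  0.37286288],
       [ 0.        ,  0.        ,  0.        ,  1.        ]])}
```

View pics/top0.png

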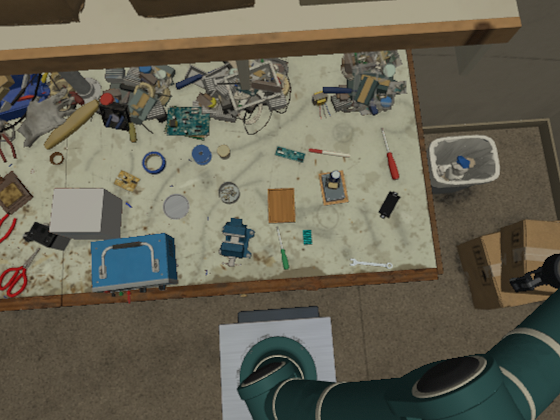

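View pics/side0.png

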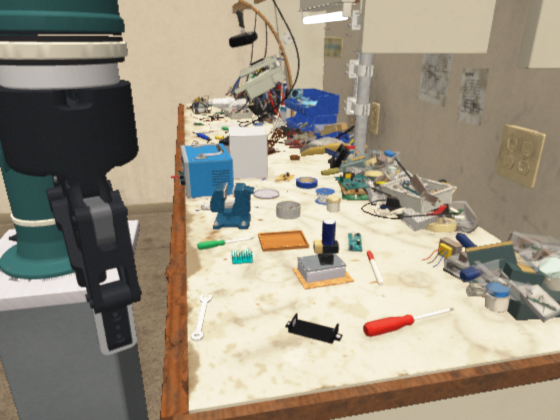

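Run:
```python
from h import *
z=load('top0');p=cv2.cvtColor(z['p'],cv2.COLOR_RGB2BGR)
a=p[150:260,140:420];cv2.imwrite('pics/c.png',cv2.resize(a,None,fx=2.8,fy=2.8,interpolation=cv2.INTER_CUBIC))
a=p[155:230,310:410];cv2.imwrite('pics/c2.png',cv2.resize(a,None,fx=7,fy=7,interpolation=cv2.INTER_CUBIC))
P=pts(z);print(P[230,350],P[205,390],P[205,281],P[206,175],P[192,229],P[174,333])
```

```text
[ 0.39230049 -0.24106666 -0.00076061] [ 0.45841346 -0.3673847   0.00318364] [ 0.48178336 -0.04232835  0.00235994] [ 0.50254117  0.2756964  -0.00298715] [0.53086825 0.11028033 0.0103506 ] [ 0.53539179 -0.19148731  0.11380069]
```

View pics/c.png

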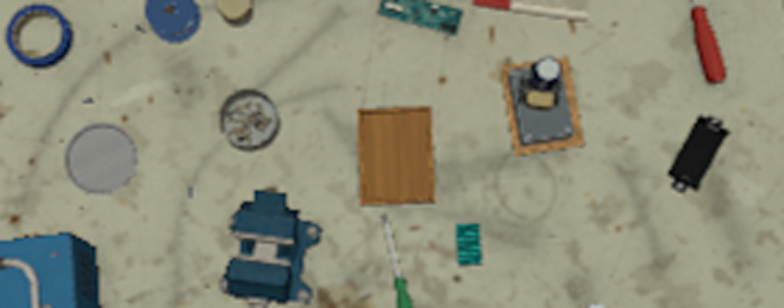

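View pics/c2.png

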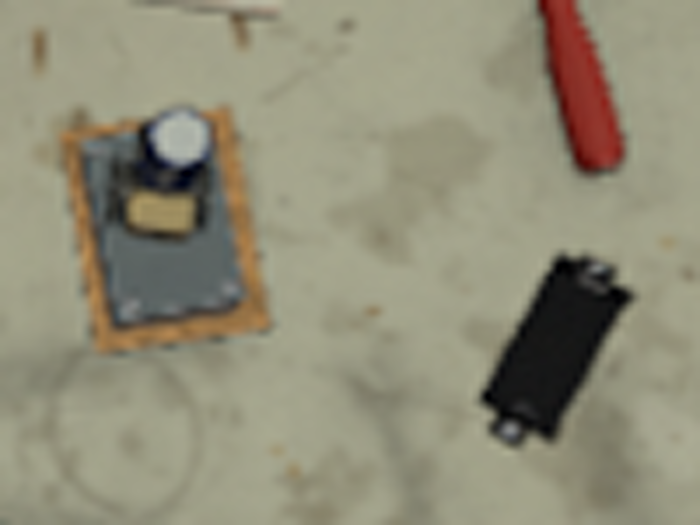

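Run:
```python
from h import *
z=load('top0');p=z['p'];hsv=cv2.cvtColor(p,cv2.COLOR_RGB2HSV)
def rect(name,m,box,h):
    x0,y0,x1,y1=box;mm=np.zeros(m.shape,np.uint8);mm[y0:y1,x0:x1]=m[y0:y1,x0:x1]*255
    cs,_=cv2.findContours(mm,0,cv2.CHAIN_APPROX_NONE);c=max(cs,key=cv2.contourArea)
    W=np.array([ray(z,*q[0],h)[:2] for q in c],np.float32)*1000
    r=cv2.minAreaRect(W);print(name,np.round(r[0],1),np.round(r[1],1),round(r[2],1),'circ',cv2.minEnclosingCircle(W))
    b=cv2.boxPoints(r);e=b[1]-b[0],b[2]-b[1];l=max(e,key=np.linalg.norm);print('   long ang',np.degrees(np.arctan2(l[1],l[0]))%180)
H,S,V=[hsv[...,i].astype(int) for i in range(3)]
org=(H<22)&(S>110)&(V>70)
rect('pad',org,(315,165,352,206),.004)
rect('tray',org,(262,182,302,228),.009)
rect('cradle',(V<75),(372,185,405,222),.004)
rect('cradleblk',(V<45),(372,185,405,222),.004)
grey=(S<35)
rect('dish',(p.astype(int)[...,2]>=p.astype(int)[...,0]-6)&(V<185),(158,190,192,222),.006)
rect('tin',(V<150),(214,178,244,207),.020)
rect('captop',(S<60)&(V>150),(330,169,342,180),.113)
rect('tan',(abs(H-21)<6)&(S>70)&(V>110),(327,181,340,190),.069)
for q in [(175,192),(175,206),(165,206)]: print(p[q[1],q[0]],hsv[q[1],q[0]])
print(p[183:189,326:342].tolist()[2])
```

```text
pad [ 525.1 -202.3] [98.1 73.8] 4.3 circ ((524.4622192382812, -202.251953125), 58.83266067504883)
   long ang 4.3036447
tray [480.7 -42.3] [ 77.5 103.4] 86.4 circ ((480.75921630859375, -42.593570709228516), 62.87242889404297)
   long ang 176.35345
cradle [ 459.4 -362.6] [35.1 86.3] 55.2 circ ((460.6470947265625, -360.8025817871094), 43.22752380371094)
   long ang 145.16136
cradleblk [ 460.7 -363.2] [32.7 80.6] 55.2 circ ((462.1438293457031, -361.18218994140625), 40.391441345214844)
   long ang 145.17232
dish [500.6 270.6] [71.6 73.7] 89.2 circ ((500.05572509765625, 271.6768798828125), 37.738529205322266)
   long ang 179.15724
tin [531.6 107.8] [80.1 79.6] 85.9 circ ((528.9938354492188, 111.00027465820312), 49.272125244140625)
   long ang 85.918594
captop [ 535.2 -197.1] [16.7 17.4] 84.6 circ ((535.038818359375, -197.99473571777344), 9.61622142791748)
   long ang 174.62793
tan [ 515.5 -193.1] [25.9 11.8] 85.9 circ ((516.937744140625, -193.20318603515625), 13.01108169555664)
   long ang 85.91201
[162 161 137] [ 29  39 162]
[135 136 132] [ 38   8 136]
[138 139 134] [ 36   9 139]
[[45, 46, 42], [37, 39, 37], [115, 104, 71], [163, 146, 98], [158, 141, 96], [157, 140, 95], [157, 141, 96], [156, 139, 95], [155, 139, 94], [156, 140, 95], [151, 136, 93], [110, 101, 72], [38, 38, 35], [58, 61, 59], [86, 93, 91], [90, 100, 99]]
```

```bash
python3 -c "
from bench import arm;print(arm.tip_extent)"
python3 -m inch '{"linear":[[0.69,0.93,0.125],[0.69,0.93,0.125],[0.69,0.93,0.125],[0.69,0.93,0.125],[0.69,0.93,0.125],[0.69,0.93,0.125],[0.69,0.93,0.125],[0.69,0.93,0.125],[0.69,0.93,0.125],[0.69,0.93,0.125],[0.69,0.93,0.125],[0,0,0],[0,0,0],[0,0,0]],"turn":[[0,0,-0.145],[0,0,-0.145],[0,0,-0.145],[0,0,-0.145],[0,0,-0.145],[0,0,-0.145],[0,0,-0.145],[0,0,-0.145],[0,0,-0.145],[0,0,-0.145],[0,0,-0.145],[0,0,0],[0,0,0],[0,0,0]]}' 1
python3 - <<'E'
from h import *
s=arm.read_state();print(s['tool_pos'],s['ee_rot'],s['joint_positions'],s['time_s'])
p,d,i=snap('wrist','w1')
snap('side','s1')
E
```

```text
0.014
time_s: 1.9
tool_pos: [0.5254, -0.2029, 0.3]
ee_rot: [[0.998, 0.069, -0.001], [0.069, -0.998, -0.0], [-0.001, 0.0, -1.0]]
ft_force: [0.1, 0.1, 0.7]
grip_width: 0.0855
[ 0.5254425  -0.20287589  0.30001869] [[ 9.97619916e-01  6.89476260e-02 -8.53587045e-04]
 [ 6.89473203e-02 -9.97620229e-01 -3.82543298e-04]
 [-8.77931155e-04  3.22780274e-04 -9.99999563e-01]] [ 27.15946327  16.14986614 -11.52433303 100.13676681   3.57995312
  64.10743544 -71.53528125] 1.9
```

View pics/w1.png

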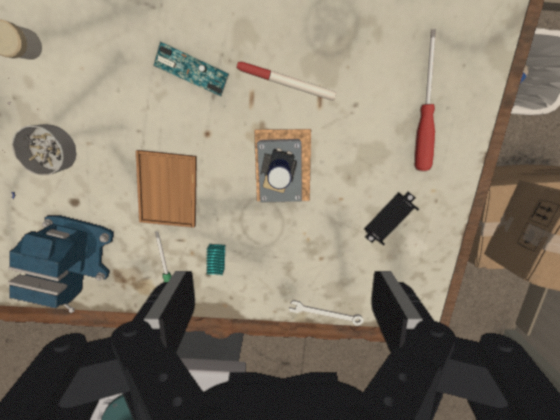

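```bash
cat >> h.py <<'E'
def rect(z,name,m,box,h):
    x0,y0,x1,y1=box;mm=np.zeros(m.shape,np.uint8);mm[y0:y1,x0:x1]=m[y0:y1,x0:x1]*255
    cs,_=cv2.findContours(mm,0,cv2.CHAIN_APPROX_NONE);c=max(cs,key=cv2.contourArea)
    W=np.array([ray(z,*q[0],h)[:2] for q in c],np.float32)*1000
    r=cv2.minAreaRect(W)
    b=cv2.boxPoints(r);e=b[1]-b[0],b[2]-b[1];l=max(e,key=np.linalg.norm)
    px=c[:,0].min(0),c[:,0].max(0)
    print(name,'c',np.round(r[0],1),'size',np.round(r[1],1),'long',round(float(np.degrees(np.arctan2(l[1],l[0]))%180),1),'circ',np.round(cv2.minEnclosingCircle(W)[0],1),'px',px[0],px[1])
    return mm
E
python3 - <<'E'
from h import *
z=load('w1');p=z['p'];hsv=cv2.cvtColor(p,cv2.COLOR_RGB2HSV);H,S,V=[hsv[...,i].astype(int) for i in range(3)]
rect(z,'cap',(V>150)&(S<80),(262,158,296,192),.113)
org=(H<22)&(S>110)&(V>60)
rect(z,'tray',org,(130,140,205,235),.009)
rect(z,'pad',org,(245,120,320,210),.004)
rect(z,'cradle',V<70,(355,180,425,250),.005)
rect(z,'tin',V<135,(5,115,80,180),.02)
a=cv2.cvtColor(p[120:215,240:330],cv2.COLOR_RGB2BGR);cv2.imwrite('pics/w1c.png',cv2.resize(a,None,fx=6,fy=6,interpolation=2))
E
```

```text
cap c [ 536.  -198.8] size [20.1 20.7] long 94.0 circ [ 536.3 -198.5] px [269 168] [289 187]
tray c [483.6 -43.7] size [ 79.4 102.2] long 178.0 circ [483.6 -44.3] px [137 151] [195 226]
pad c [ 527.5 -202.8] size [95.6 72.6] long 4.0 circ [ 527.6 -203.2] px [255 130] [309 199]
cradle c [ 461.8 -364.6] size [37.9 85.4] long 146.0 circ [ 464.7 -360.4] px [365 193] [417 243]
tin c [531.  107.2] size [61.3 81.4] long 104.4 circ [530.9 107.2] px [ 13 124] [ 75 173]
```

View pics/w1c.png

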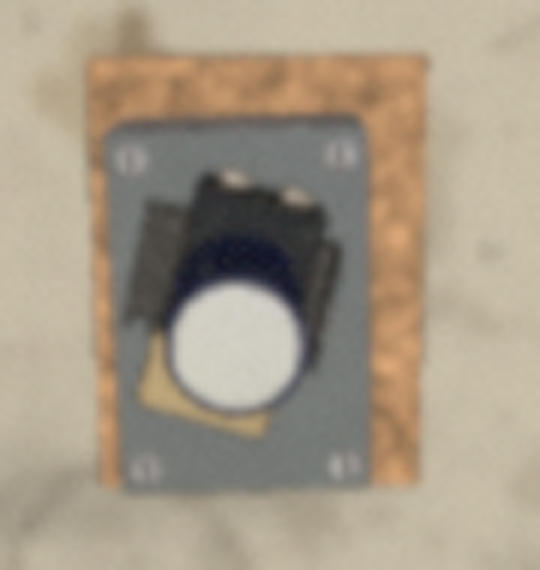

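```bash
python3 -m inch '{"linear":[[0.14,0.055,-0.8],[0.13,0.053,-0.8],[0,0,-0.8],[0,0,-0.8],[0,0,-0.8],[0,0,-0.6],[0,0,-0.4],[0,0,-0.2],[0,0,0],[0,0,0],[0,0,0]],"turn":[[0,0,0],[0,0,0],[0,0,0],[0,0,0],[0,0,0],[0,0,0],[0,0,0],[0,0,0],[0,0,0],[0,0,0],[0,0,0]]}' 1
python3 -m inch '{"linear":[[0,0,0],[0,0,0],[0,0,0],[0,0,0],[0,0,0],[0,0,0],[0,0,0],[0,0,0]],"turn":[[0,0,0],[0,0,0],[0,0,0],[0,0,0],[0,0,0],[0,0,0],[0,0,0],[0,0,0]]}' -1 30
python3 -c "
from h import *
snap('side','s2')"
```

```text
time_s: 3.38
tool_pos: [0.5376, -0.1973, 0.0931]
ee_rot: [[0.997, 0.071, 0.001], [0.071, -0.997, -0.001], [0.001, 0.001, -1.0]]
ft_force: [0.8, 1.4, -0.4]
grip_width: 0.0854
time_s: 4.38
tool_pos: [0.5372, -0.1972, 0.0923]
ee_rot: [[0.997, 0.071, 0.0], [0.071, -0.997, -0.0], [0.0, 0.0, -1.0]]
ft_force: [-0.0, -0.2, 1.1]
grip_width: 0.024
```

View pics/s2.png

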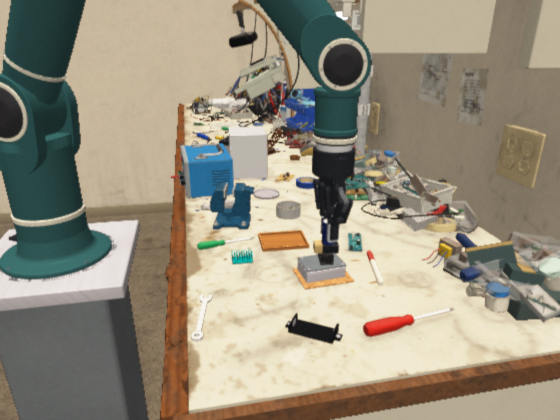

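```bash
python3 -c "
from h import *
z=load('w1')
for q in [(295,306),(325,310),(358,320),(215,260),(262,222),(165,280),(392,217)]: print(q,ray(z,*q,0))"
python3 -m inch '{"linear":[[0,0,0.4],[0,0,0.6],[0,0,0.8],[0,0,0.2],[0,0,0]],"turn":[[0,0,0],[0,0,0],[0,0,0],[0,0,0],[0,0,0]]}' -1 30
```

```text
(295, 306) [ 0.29851203 -0.23922478  0.        ]
(325, 310) [ 2.94188809e-01 -2.88796190e-01  5.55111512e-17]
(358, 320) [ 0.27838636 -0.34553314  0.        ]
(215, 260) [ 0.37351515 -0.10947058  0.        ]
(262, 222) [ 0.44119387 -0.17866093  0.        ]
(165, 280) [ 0.33268094 -0.03081549  0.        ]
(392, 217) [ 0.46223898 -0.36846471  0.        ]
time_s: 5.05
tool_pos: [0.5372, -0.1972, 0.1729]
ee_rot: [[0.997, 0.071, 0.001], [0.071, -0.997, -0.0], [0.001, 0.001, -1.0]]
ft_force: [-0.2, -0.2, -1.0]
grip_width: 0.0242
```

```bash
python3 -m inch '{"linear":[[-0.5,0,0],[-0.7,0,0],[-0.7,0,0],[-0.7,0,0],[-0.6,-0.07,0],[-0.48,0,0],[0,0,-0.6],[0,0,-0.9],[0,0,-0.9],[0,0,-0.6],[0,0,-0.3],[0,0,-0.2],[0,0,-0.1],[0,0,-0.1],[0,0,0],[0,0,0]],"turn":[[0,0,0],[0,0,0],[0,0,0],[0,0,0],[0,0,0],[0,0,0],[0,0,0],[0,0,0],[0,0,0],[0,0,0],[0,0,0],[0,0,0],[0,0,0],[0,0,0],[0,0,0],[0,0,0]]}' -1 30
python3 -c "
from h import *
snap('side','s3')
z=load('s3');a=z['p'][170:340,170:400];cv2.imwrite('pics/s3c.png',cv2.resize(a[...,::-1],None,fx=3,fy=3))"
```

```text
time_s: 7.05
tool_pos: [0.3902, -0.2001, 0.0246]
ee_rot: [[0.997, 0.071, 0.001], [0.071, -0.997, -0.0], [0.001, 0.0, -1.0]]
ft_force: [-0.6, 0.1, -0.6]
grip_width: 0.0244
```

View pics/s3c.png

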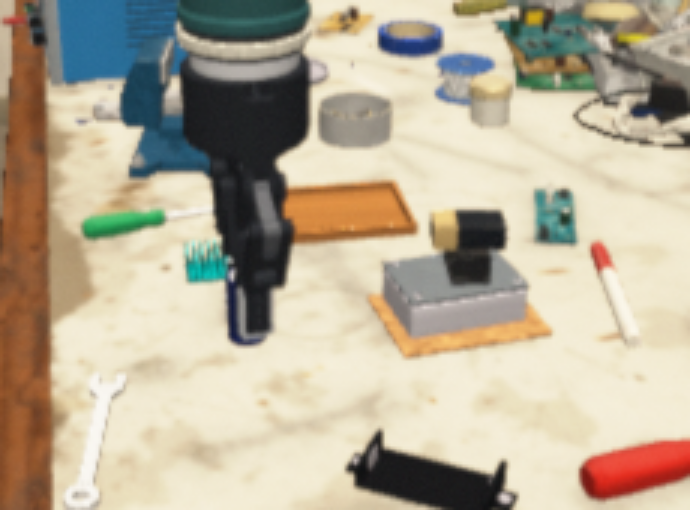

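```bash
python3 -m inch '{"linear":[[0,0,0],[0,0,0],[0,0,0],[0,0,0],[0,0,0],[0,0,0.3],[0,0,0.6],[0,0,1],[0,0,1],[0,0,1],[0,0,1],[0,0,1],[0,0,0],[0,0,0],[0,0,0]],"turn":[[0,0,0],[0,0,0],[0,0,0],[0,0,0],[0,0,0],[0,0,0],[0,0,0],[0,0,0],[0,0,0],[0,0,0],[0,0,0],[0,0,0],[0,0,0],[0,0,0],[0,0,0]]}' 1
python3 -c "
from h import *
snap('wrist','w4');snap('top','t4')"
```

```text
time_s: 8.98
tool_pos: [0.3891, -0.1996, 0.2593]
ee_rot: [[0.997, 0.071, -0.002], [0.071, -0.997, 0.001], [-0.002, -0.001, -1.0]]
ft_force: [-0.4, 0.3, -0.1]
grip_width: 0.0852
```

View pics/w4.png

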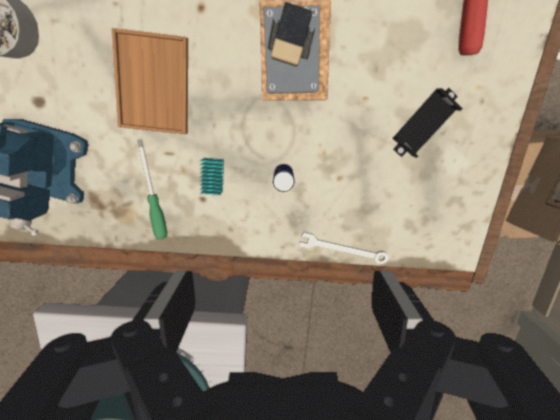

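```bash
python3 -m inch '{"linear":[[0.7,0,-0.3],[0.8,0,-0.4],[0.8,0,-0.4],[0.6,0,-0.2],[0,0,0],[0,0,0],[0,0,0],[0,0,0]],"turn":[[0,0,0],[0,0,0],[0,0,0],[0,0,0],[0,0,0],[0,0,0],[0,0,0],[0,0,0]]}' 1
python3 -c "
from h import *
snap('wrist','w5')
z=load('w5');a=z['p'][60:270,180:420];cv2.imwrite('pics/w5c.png',cv2.resize(a[...,::-1],None,fx=3,fy=2.8,interpolation=2))"
```

```text
time_s: 10.07
tool_pos: [0.5055, -0.2002, 0.2088]
ee_rot: [[0.998, 0.071, 0.001], [0.071, -0.998, -0.001], [0.0, 0.001, -1.0]]
ft_force: [-1.2, -1.3, -0.4]
grip_width: 0.0853
```

View pics/w5c.png

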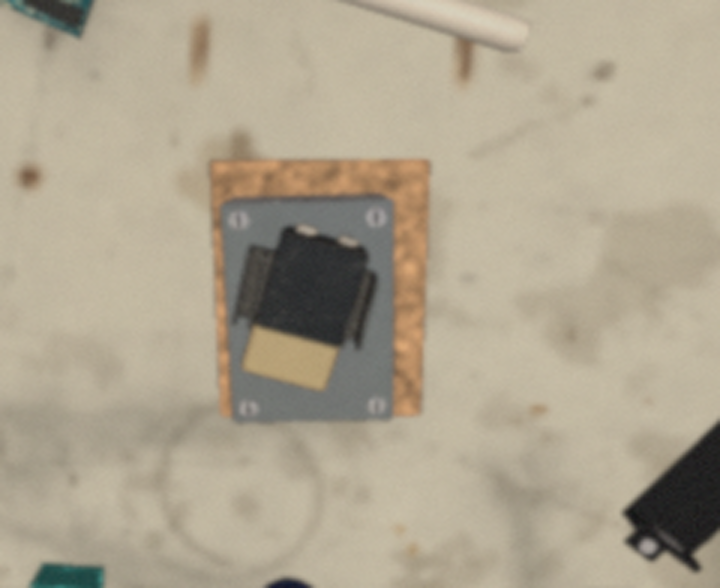

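Run:
```python
from h import *
z=load('w5')
def R(n,c,h):
    W=np.array([ray(z,180+x/3,60+y/2.8,h)[:2]*1000 for x,y in c]);print(n,W.round(1).tolist(),'mean',W.mean(0).round(1))
    for i in range(len(c)):
        e=W[(i+1)%len(c)]-W[i];print('  ',np.linalg.norm(e).round(1),np.degrees(np.arctan2(e[1],e[0])).round(1))
R('bat',[(283,228),(370,250),(325,390),(243,370)],.069)
R('hs',[(250,245),(378,272),(360,350),(235,325)],.052)
R('enc',[(222,197),(393,197),(393,420),(233,422)],.032)
R('pad',[(210,160),(430,160),(421,414),(219,416)],.004)
p=z['p'];V=p.max(2).astype(int)
rect(z,'cradle',V<70,(370,150,500,300),.005)
```

```text
bat [[558.2, -189.9], [553.4, -215.0], [508.0, -205.6], [512.9, -180.8]] mean [ 533.1 -197.8]
   25.6 -100.9
   46.4 168.4
   25.4 78.8
   46.2 -11.4
hs [[550.1, -180.0], [544.2, -219.4], [517.6, -216.2], [523.4, -176.6]] mean [ 533.9 -198. ]
   39.9 -98.6
   26.7 173.2
   40.0 81.7
   26.9 -7.1
enc [[562.9, -169.2], [566.8, -223.4], [486.8, -231.5], [482.1, -176.4]] mean [ 524.7 -200.1]
   54.3 -85.9
   80.3 -174.2
   55.3 94.9
   81.1 5.1
pad [[573.4, -162.3], [578.7, -237.4], [480.7, -245.1], [474.5, -169.3]] mean [ 526.8 -203.5]
   75.3 -85.9
   98.3 -175.5
   76.0 94.7
   99.1 4.1
cradle c [ 461.3 -365.4] size [40.1 87. ] long 145.4 circ [ 463.4 -362.6] px [389 198] [457 262]
```

View pics/w5.png

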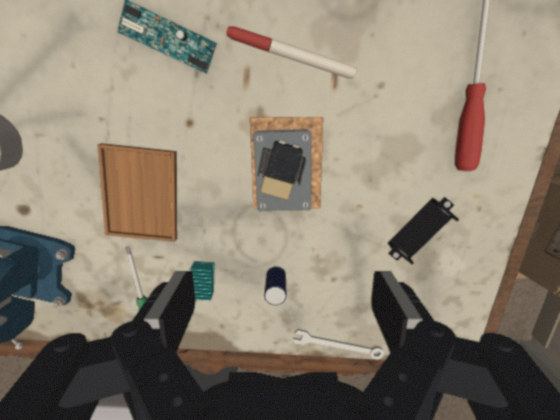

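```bash
python3 -m inch '{"linear":[[0.35,0.03,-0.3],[0.34,0.025,-0.5],[0,0,-0.8],[0,0,-0.8],[0,0,-0.5],[0,0,-0.3],[0,0,-0.15],[0,0,-0.07],[0,0,0],[0,0,0],[0,0,0]],"turn":[[0,0,-0.75],[0,0,-0.8],[0,0,0],[0,0,0],[0,0,0],[0,0,0],[0,0,0],[0,0,0],[0,0,0],[0,0,0],[0,0,0]]}' 1
python3 -m inch '{"linear":[[0,0,0],[0,0,0],[0,0,0],[0,0,0],[0,0,0],[0,0,0],[0,0,0]],"turn":[[0,0,0],[0,0,0],[0,0,0],[0,0,0],[0,0,0],[0,0,0],[0,0,0]]}' -1 30
python3 -c "
from h import *
snap('side','s6')
z=load('s6');a=z['p'][170:340,200:430];cv2.imwrite('pics/s6c.png',cv2.resize(a[...,::-1],None,fx=3,fy=3))"
```

```text
time_s: 11.5
tool_pos: [0.5337, -0.1978, 0.0719]
ee_rot: [[0.98, -0.198, 0.001], [-0.198, -0.98, -0.0], [0.001, 0.0, -1.0]]
ft_force: [-0.6, -0.4, -1.2]
grip_width: 0.085
time_s: 12.38
tool_pos: [0.5337, -0.1978, 0.0716]
ee_rot: [[0.98, -0.198, 0.0], [-0.198, -0.98, -0.0], [0.0, 0.0, -1.0]]
ft_force: [-1.1, 1.2, 2.3]
grip_width: 0.0258
```

View pics/s6c.png

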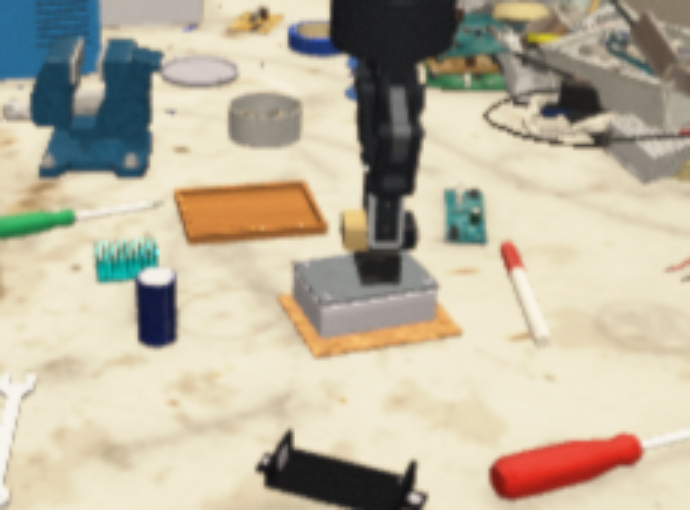

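```bash
python3 -m inch '{"linear":[[0,0,0.3],[0,0,0.7],[0,0,1],[-0.3,-0.5,0],[-0.7,-0.92,0],[-0.7,-0.92,0],[-0.7,-0.92,0],[-0.67,-0.91,0],[0,0,0],[0,0,0],[0,0,0]],"turn":[[0,0,0],[0,0,0],[0,0,0],[0,0,-0.46],[0,0,-0.46],[0,0,-0.46],[0,0,-0.46],[0,0,-0.46],[0,0,0],[0,0,0],[0,0,0]]}' -1 30
python3 -c "
from h import *
snap('wrist','w7')
"
```

```text
time_s: 13.8
tool_pos: [0.4113, -0.3634, 0.1512]
ee_rot: [[0.826, -0.564, -0.0], [-0.564, -0.826, 0.001], [-0.001, -0.001, -1.0]]
ft_force: [0.2, -0.6, 0.1]
grip_width: 0.0257
```

View pics/w7.png

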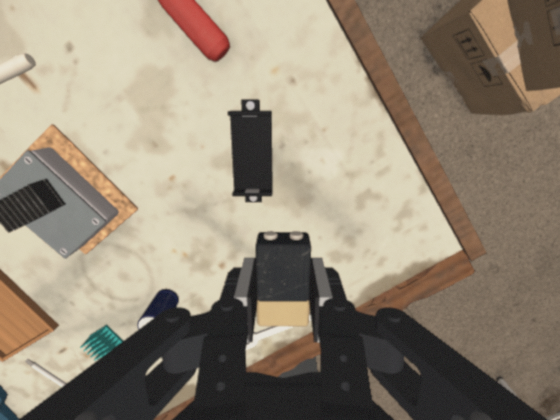

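```bash
python3 -c "
from h import *
z=load('w7');a=z['p'][85:215,200:310];cv2.imwrite('pics/w7c.png',cv2.resize(a[...,::-1],None,fx=5,fy=4.5,interpolation=2))
p=z['p'];V=p.max(2).astype(int)
rect(z,'cradle',V<70,(215,90,290,215),.005)
"
```

```text
cradle c [ 462.6 -364.2] size [35.  87.1] long 145.5 circ [ 462.3 -364.6] px [229 100] [271 200]
```

View pics/w7c.png

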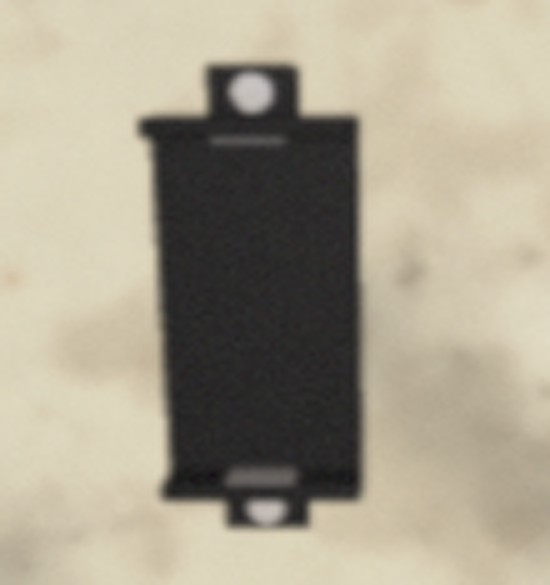

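```bash
python3 -c "
from h import *
z=load('w7')
W=np.array([ray(z,200+x/5,85+y/4.5,.014)[:2]*1000 for x,y in [(138,118),(358,117),(360,495),(165,497)]]);print(W.round(1),W.mean(0))
for i in range(4):
  e=W[(i+1)%4]-W[i];print(np.linalg.norm(e).round(1),np.degrees(np.arctan2(e[1],e[0])).round(1))
for q in [(200+252/5,85+93/4.5),(200+267/5,85+505/4.5)]: print(ray(z,*q,.003))
W=np.array([ray(z,u,v,.071-.0+.0)[:2]*1000 for u,v in [(258,235),(309,235)]]);print('bat far corners',W, arm.read_state()['tool_pos'])
"
```

```text
[[ 501.  -369.8]
 [ 480.9 -399.5]
 [ 422.4 -359.1]
 [ 441.6 -330.2]] [ 461.47057245 -364.66540786]
35.8 -124.0
71.1 145.3
34.6 56.4
71.4 -33.7
[ 0.49449702 -0.38674977  0.003     ]
[ 0.42793883 -0.34145884  0.003     ]
bat far corners [[ 415.8768785  -344.39887025]
 [ 394.95772104 -375.11059659]] [ 0.41138127 -0.36338293  0.15127349]
```

```bash
python3 -m inch '{"linear":[[0.5,-0.01,0],[0.75,-0.02,0],[0,0,-0.4],[0,0,-0.8],[0,0,-0.9],[0,0,-0.5],[0,0,-0.25],[0,0,-0.15],[0,0,-0.1],[0,0,-0.08],[0,0,0],[0,0,0]],"turn":[[0,0,0],[0,0,0],[0,0,0],[0,0,0],[0,0,0],[0,0,0],[0,0,0],[0,0,0],[0,0,0],[0,0,0],[0,0,0],[0,0,0]]}' -1 30
python3 -c "
from h import *
snap('side','s8')
z=load('s8');a=z['p'][200:370,230:430];cv2.imwrite('pics/s8c.png',cv2.resize(a[...,::-1],None,fx=3,fy=3))"
```

```text
time_s: 15.35
tool_pos: [0.4609, -0.3659, 0.0247]
ee_rot: [[0.825, -0.565, 0.0], [-0.565, -0.825, -0.0], [0.001, 0.0, -1.0]]
ft_force: [-0.8, 0.0, -0.2]
grip_width: 0.0258
```

View pics/s8c.png

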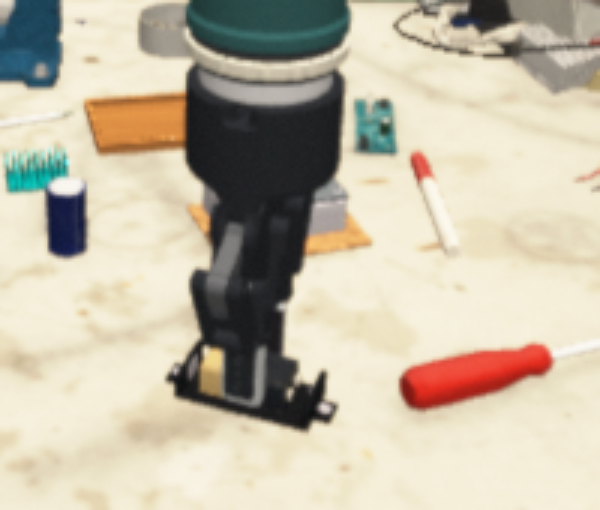

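Battery sits between the walls (side crop about 240,375). Lower 1.5 mm, open, rise, look.

```bash
python3 -m inch '{"linear":[[0.02,0.02,-0.04],[0,0,0],[0,0,0]],"turn":[[0,0,0],[0,0,0],[0,0,0]]}' -1 30
python3 -m inch '{"linear":[[0,0,0],[0,0,0],[0,0,0],[0,0,0],[0,0,0.3],[0,0,0.7],[-0.5,0,1],[-0.8,0,1],[-0.5,0,0.8],[0,0,0],[0,0,0],[0,0,0]],"turn":[[0,0,0],[0,0,0],[0,0,0],[0,0,0],[0,0,0],[0,0,0],[0,0,0],[0,0,0],[0,0,0],[0,0,0],[0,0,0],[0,0,0]]}' 0
python3 -c "
from h import *
snap('wrist','w9')
"
```

```text
time_s: 15.78
tool_pos: [0.4617, -0.3651, 0.0228]
ee_rot: [[0.825, -0.565, 0.0], [-0.565, -0.825, -0.0], [0.0, 0.0, -1.0]]
ft_force: [-0.0, -0.8, 1.0]
grip_width: 0.0257
time_s: 17.27
tool_pos: [0.3898, -0.3643, 0.1737]
ee_rot: [[0.826, -0.564, -0.001], [-0.564, -0.826, 0.001], [-0.002, -0.0, -1.0]]
ft_force: [-0.3, -0.1, -0.4]
grip_width: 0.0429
```

View pics/w9.png

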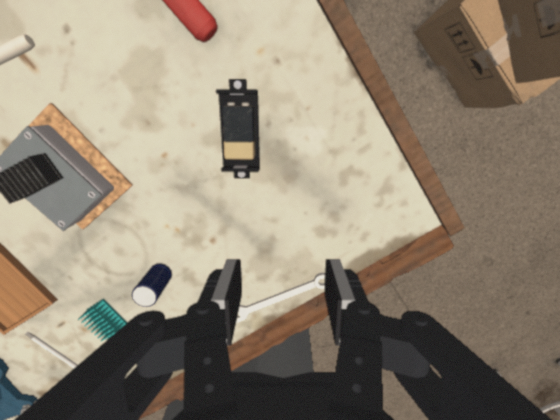

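```bash
python3 -m inch '{"linear":[[0.4,0.6,0.13],[0.5,0.85,0.13],[0.5,0.85,0.13],[0.6,0.9,0.13],[0.5,0.9,0.13],[0,0,0],[0,0,0],[0,0,0]],"turn":[[0,0,0.52],[0,0,0.52],[0,0,0.52],[0,0,0.52],[0,0,0.52],[0,0,0],[0,0,0],[0,0,0]]}' 1
python3 -c "
from h import *
snap('wrist','w10')
z=load('w10');a=z['p'][60:240,180:380];cv2.imwrite('pics/w10c.png',cv2.resize(a[...,::-1],None,fx=3,fy=3,interpolation=2))"
```

```text
time_s: 18.32
tool_pos: [0.4889, -0.2017, 0.2003]
ee_rot: [[0.989, -0.148, -0.001], [-0.148, -0.989, -0.0], [-0.001, 0.0, -1.0]]
ft_force: [0.5, -0.0, 0.5]
grip_width: 0.0853
```

View pics/w10c.png

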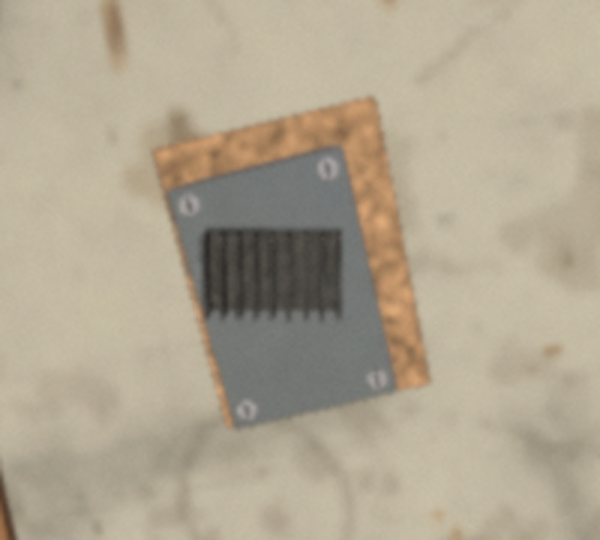

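```bash
cat >> h.py <<'E'
def quad(z,c,h,x0=0,y0=0,f=1):
    W=np.array([ray(z,x0+x/f,y0+y/f,h)[:2]*1000 for x,y in c]);print(W.round(1).tolist(),'mean',W.mean(0).round(1))
    for i in range(len(c)):
        e=W[(i+1)%len(c)]-W[i];print('  ',np.linalg.norm(e).round(1),np.degrees(np.arctan2(e[1],e[0])).round(1))
E
python3 -c "
from h import *
z=load('w10')
quad(z,[(205,229),(342,229),(342,310),(207,310)],.052,180,60,3)
quad(z,[(167,190),(341,148),(396,390),(234,428)],.032,180,60,3)
quad(z,[(154,150),(375,98),(429,382),(230,428)],.004,180,60,3)
"
```

```text
[[549.2, -180.7], [543.4, -220.0], [520.0, -216.8], [525.9, -177.0]] mean [ 534.6 -198.6]
   39.7 -98.5
   23.6 172.2
   40.2 81.5
   23.6 -9.1
[[560.8, -168.9], [565.1, -223.3], [487.4, -230.9], [482.3, -176.0]] mean [ 523.9 -199.8]
   54.6 -85.5
   78.1 -174.4
   55.2 95.3
   78.8 5.2
[[572.9, -162.9], [578.1, -237.2], [480.6, -244.5], [474.0, -170.9]] mean [ 526.4 -203.9]
   74.6 -86.0
   97.9 -175.7
   73.9 95.1
   99.2 4.7
```

```bash
python3 -m inch '{"linear":[[0.5,0.03,-0.3],[0.64,0.045,-0.5],[0,0,-0.8],[0,0,-0.8],[0,0,-0.6],[0,0,-0.4],[0,0,-0.2],[0,0,-0.15],[0,0,0],[0,0,0],[0,0,0]],"turn":[[0,0,0],[0,0,0],[0,0,0],[0,0,0],[0,0,0],[0,0,0],[0,0,0],[0,0,0],[0,0,0],[0,0,0],[0,0,0]]}' 1
python3 -m inch '{"linear":[[0,0,0],[0,0,0],[0,0,0],[0,0,0],[0,0,0],[0,0,0],[0,0,0]],"turn":[[0,0,0],[0,0,0],[0,0,0],[0,0,0],[0,0,0],[0,0,0],[0,0,0]]}' -1 30
python3 -c "
from h import *
snap('side','s11')
z=load('s11');a=z['p'][170:340,200:430];cv2.imwrite('pics/s11c.png',cv2.resize(a[...,::-1],None,fx=3,fy=3))"
```

```text
time_s: 19.75
tool_pos: [0.5355, -0.1981, 0.0512]
ee_rot: [[0.989, -0.146, 0.001], [-0.146, -0.989, -0.0], [0.001, 0.0, -1.0]]
ft_force: [-0.3, 0.0, -0.5]
grip_width: 0.0852
time_s: 20.62
tool_pos: [0.5354, -0.1981, 0.051]
ee_rot: [[0.989, -0.146, 0.001], [-0.146, -0.989, -0.0], [0.001, 0.0, -1.0]]
ft_force: [-0.5, 0.4, 4.5]
grip_width: 0.0414
```

View pics/s11c.png

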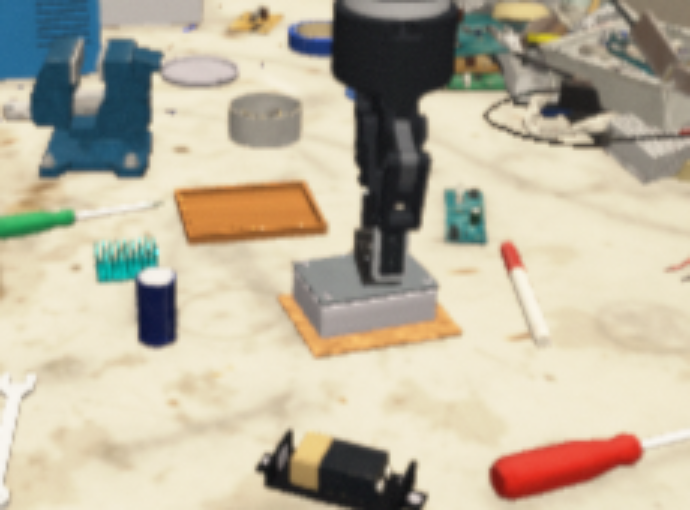

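```bash
python3 -m inch '{"linear":[[0,0,0.3],[0,0,0.7],[0,0,1],[0,0,1],[0,0,0.75],[0,0,0],[0,0,0]],"turn":[[0,0,0],[0,0,0],[0,0,0],[0,0,0],[0,0,0],[0,0,0],[0,0,0]]}' -1 30
python3 -c "
from h import *
z=load('t4');P=pts(z);a=P[225:300,85:180];m=(a[...,2]>.05)&(a[...,2]<.3);print('toolbox',a[m].min(0),a[m].max(0))
a=P[210:270,210:260];m=(a[...,2]>.03)&(a[...,2]<.3);print('vise',a[m].min(0),a[m].max(0))
a=P[180:245,45:130];m=(a[...,2]>.03)&(a[...,2]<.3);print('box',a[m].min(0),a[m].max(0))
p=z['p'].astype(int);V=p.max(2);m=(p[...,0]-p[...,2]<14)&(V>100)&(V<180)
mm=rect(z,'dish',m,(155,188,196,224),.008)
snap('wrist','w12')
"
```

```text
time_s: 21.55
tool_pos: [0.5343, -0.1977, 0.2]
ee_rot: [[0.989, -0.146, -0.002], [-0.146, -0.989, 0.0], [-0.002, -0.0, -1.0]]
ft_force: [0.1, 1.1, -1.4]
grip_width: 0.0414
toolbox [0.25255256 0.26742588 0.05001918] [0.44661847 0.51844218 0.14979583]
vise [0.30708391 0.05798688 0.03012639] [0.43697939 0.13427142 0.09957746]
box [0.37862518 0.36986082 0.03015473] [0.54224848 0.63996071 0.15122772]
dish c [500.1 271.5] size [75.  73.1] long 85.9 circ [499.9 271.2] px [163 194] [188 218]
```

View pics/w12.png

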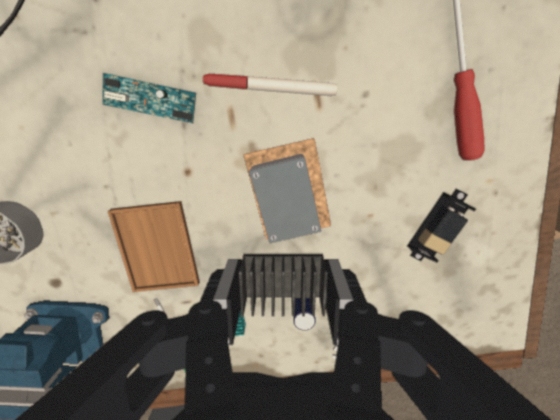

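```bash
python3 -c "
from h import *
z=load('t4');P=pts(z);a=P[225:300,85:185].reshape(-1,3)
for z0,z1 in((.02,.06),(.06,.2)):
  for y in np.arange(.22,.40,.02):
    m=(a[:,2]>z0)&(a[:,2]<z1)&(abs(a[:,1]-y)<.01)
    if m.sum()>2: print(z0,round(y,2),m.sum(),np.sort(a[m,0])[-3:].round(3),a[m,2].max().round(3))
"
```

```text
0.02 0.26 15 [0.28  0.28  0.282] 0.058
0.02 0.28 143 [0.403 0.403 0.405] 0.06
0.02 0.3 44 [0.271 0.271 0.271] 0.058
0.02 0.32 12 [0.27 0.27 0.27] 0.059
0.02 0.34 16 [0.269 0.269 0.269] 0.059
0.02 0.36 34 [0.267 0.267 0.267] 0.058
0.02 0.38 6 [0.266 0.266 0.266] 0.041
0.06 0.26 27 [0.281 0.284 0.292] 0.116
0.06 0.28 527 [0.404 0.404 0.404] 0.118
0.06 0.3 403 [0.403 0.403 0.403] 0.127
0.06 0.32 355 [0.401 0.402 0.404] 0.125
0.06 0.34 393 [0.401 0.402 0.403] 0.13
0.06 0.36 382 [0.4   0.401 0.401] 0.13
0.06 0.38 391 [0.398 0.399 0.4  ] 0.129
```

```bash
python3 -m inch '{"linear":[[-0.1,0.5,0.1],[-0.15,0.95,0.1],[-0.15,0.95,0.1],[-0.15,0.95,0.1],[-0.15,0.95,0.1],[-0.15,0.95,0],[-0.15,0.95,0],[-0.15,0.95,0],[-0.15,0.95,0],[-0.15,0.95,0],[-0.15,0.95,0],[-0.25,0.95,0],[-0.15,0.5,0],[0,0,0],[0,0,0],[0,0,0]],"turn":[[0,0,0],[0,0,0.15],[0,0,0.15],[0,0,0.15],[0,0,0.15],[0,0,0.15],[0,0,0.15],[0,0,0.15],[0,0,0.15],[0,0,0.15],[0,0,0.15],[0,0,0.15],[0,0,0.15],[0,0,0],[0,0,0],[0,0,0]]}' -1 30
python3 -c "
from h import *
print(arm.read_state()['joint_positions'])
snap('wrist','w13')
"
```

```text
time_s: 23.6
tool_pos: [0.4557, 0.2585, 0.2206]
ee_rot: [[0.986, 0.164, -0.0], [0.164, -0.986, -0.001], [-0.0, 0.001, -1.0]]
ft_force: [-0.4, -0.1, -0.4]
grip_width: 0.041
[ -10.32825295   19.10982795  -27.50210491  109.37311638   10.80750974
   54.06267093 -123.48210112]
```

View pics/w13.png

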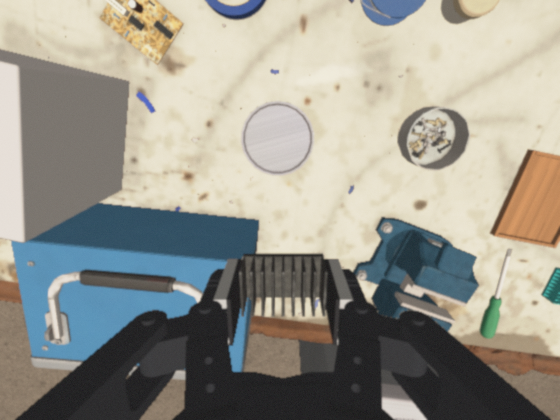

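```bash
python3 -c "
from h import *
z=load('w13');quad(z,[(244,138),(278,103),(312,138),(278,173)],.008)
p=z['p'].astype(int);m=(p[...,0]-p[...,2]<12)&(p.max(2)>60)
rect(z,'dish',m,(235,95,320,182),.008)
"
```

```text
[[496.7, 306.7], [537.8, 276.4], [508.7, 234.7], [465.0, 264.7]] mean [502.1 270.6]
   51.1 -36.4
   50.8 -124.9
   52.9 145.6
   52.7 53.0
dish c [500.3 271.9] size [70.6 73. ] long 171.0 circ [500.1 272.2] px [242 105] [310 173]
```

```bash
python3 -m inch '{"linear":[[0.5,0.15,0],[0.65,0.17,0],[0,0,-0.5],[0,0,-0.9],[0,0,-0.9],[0,0,-0.9],[0,0,-0.7],[0,0,-0.4],[0,0,-0.25],[0,0,-0.15],[0,0,-0.15],[0,0,-0.08],[0,0,0],[0,0,0]],"turn":[[0,0,0],[0,0,0],[0,0,0],[0,0,0],[0,0,0],[0,0,0],[0,0,0],[0,0,0],[0,0,0],[0,0,0],[0,0,0],[0,0,0],[0,0,0],[0,0,0]]}' -1 30
python3 -c "
from h import *
snap('side','s14')
z=load('s14');a=z['p'][130:230,200:350];cv2.imwrite('pics/s14c.png',cv2.resize(a[...,::-1],None,fx=5,fy=5))"
```

```text
time_s: 25.4
tool_pos: [0.5013, 0.273, 0.0238]
ee_rot: [[0.986, 0.167, 0.0], [0.167, -0.986, 0.0], [0.0, -0.0, -1.0]]
ft_force: [0.5, -1.1, -0.5]
grip_width: 0.0409
```

View pics/s14c.png

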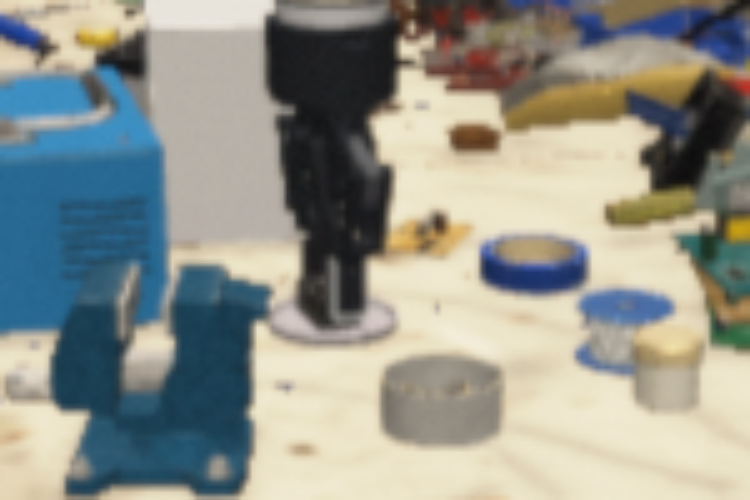

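```bash
python3 -m inch '{"linear":[[0,-0.03,-0.03],[0,0,0],[0,0,0]],"turn":[[0,0,0],[0,0,0],[0,0,0]]}' -1 30
python3 -m inch '{"linear":[[0,0,0],[0,0,0],[0,0,0],[0,0,0],[0,0,0.3],[0,0,0.7],[-0.5,0,1],[-0.5,0,1],[0,0,1],[0,0,1],[0,0,0],[0,0,0],[0,0,0]],"turn":[[0,0,0],[0,0,0],[0,0,0],[0,0,0],[0,0,0],[0,0,0],[0,0,0],[0,0,0],[0,0,0],[0,0,0],[0,0,0],[0,0,0],[0,0,0]]}' 0.4
python3 -c "
from h import *
snap('wrist','w15')
z=load('w15');a=z['p'][60:260,180:380];cv2.imwrite('pics/w15c.png',cv2.resize(a[...,::-1],None,fx=3,fy=3))
"
```

```text
time_s: 25.82
tool_pos: [0.5011, 0.2717, 0.0223]
ee_rot: [[0.986, 0.167, -0.0], [0.167, -0.986, -0.0], [-0.0, -0.0, -1.0]]
ft_force: [0.7, 0.1, -0.9]
grip_width: 0.0413
time_s: 27.45
tool_pos: [0.4605, 0.2712, 0.2213]
ee_rot: [[0.986, 0.167, -0.002], [0.167, -0.986, -0.001], [-0.002, 0.001, -1.0]]
ft_force: [0.5, -0.1, -0.7]
grip_width: 0.0597
```

View pics/w15c.png

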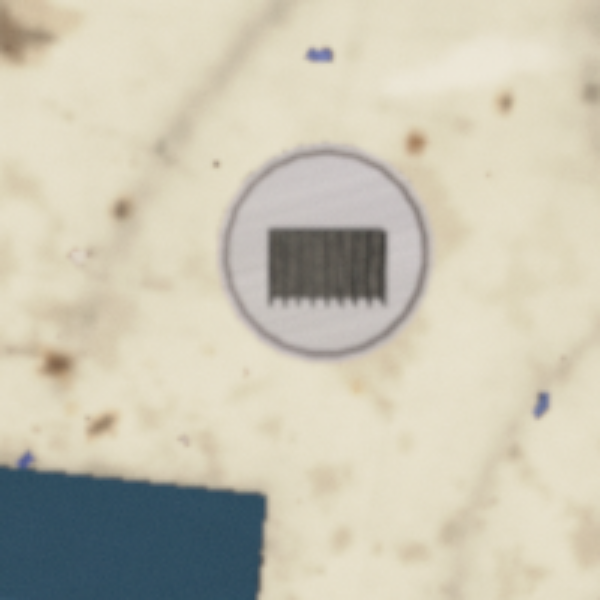

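```bash
python3 -m inch '{"linear":[[0,-0.5,0],[0,-0.95,0],[0,-0.95,0],[0,-0.95,0],[0,-0.95,0],[0,-0.95,0],[0,-0.95,0],[0,-0.95,0],[0,-0.95,0],[0.05,-0.95,-0.1],[0.1,-0.95,-0.1],[0.1,-0.95,-0.1],[0,-0.8,-0.2],[0,0,0],[0,0,0],[0,0,0]],"turn":[[0,0,0],[0,0,-0.04],[0,0,-0.04],[0,0,-0.04],[0,0,-0.04],[0,0,-0.04],[0,0,-0.04],[0,0,-0.04],[0,0,-0.04],[0,0,-0.04],[0,0,-0.04],[0,0,-0.04],[0,0,0],[0,0,0],[0,0,0],[0,0,0]]}' 1
python3 -c "
from h import *
snap('wrist','w16')
z=load('w16');a=z['p'][40:240,180:380];cv2.imwrite('pics/w16c.png',cv2.resize(a[...,::-1],None,fx=3,fy=3,interpolation=2))
"
```

```text
time_s: 29.5
tool_pos: [0.4714, -0.197, 0.2023]
ee_rot: [[0.996, 0.093, -0.0], [0.093, -0.996, 0.0], [0.0, -0.0, -1.0]]
ft_force: [0.2, -0.1, 0.2]
grip_width: 0.0854
```

View pics/w16c.png

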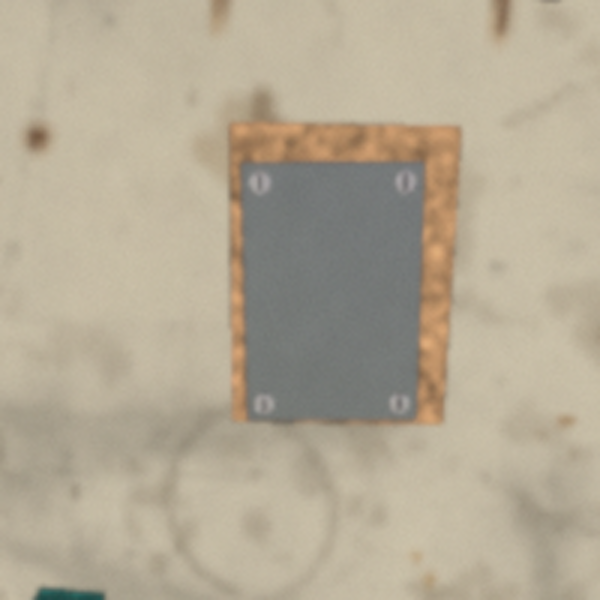

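```bash
python3 -c "
from h import *
z=load('w16')
quad(z,[(241,162),(425,162),(417,421),(246,421)],.032,180,40,3)
quad(z,[(230,124),(461,125),(442,422),(232,421)],.004,180,40,3)
p=z['p'];hsv=cv2.cvtColor(p,cv2.COLOR_RGB2HSV);H,S,V=[hsv[...,i].astype(int) for i in range(3)]
rect(z,'tray',(H<22)&(S>110)&(V>60),(20,90,185,250),.009)
"
```

```text
[[560.8, -168.8], [565.9, -223.7], [486.8, -231.7], [481.6, -176.0]] mean [ 523.8 -200.1]
   55.2 -84.7
   79.6 -174.2
   56.0 95.3
   79.6 5.2
[[572.5, -162.5], [579.2, -237.0], [480.8, -244.6], [474.2, -169.7]] mean [ 526.7 -203.5]
   74.9 -84.9
   98.7 -175.6
   75.2 95.1
   98.6 4.2
tray c [483.  -43.9] size [ 80.3 102.3] long 178.0 circ [482.8 -44.6] px [ 95 107] [176 212]
```

View pics/w16.png

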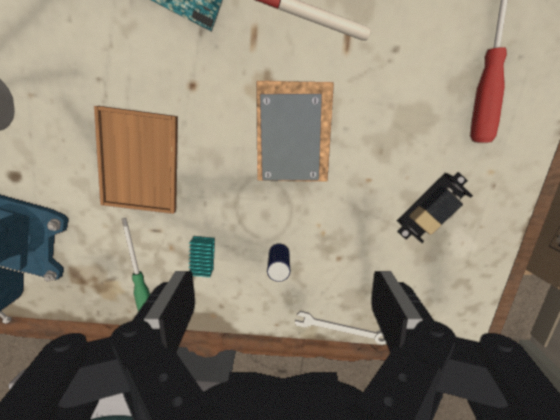

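```bash
python3 -m inch '{"linear":[[0.6,-0.04,0],[0.71,-0.04,-0.4],[0,0,-0.8],[0,0,-0.9],[0,0,-0.9],[0,0,-0.6],[0,0,-0.4],[0,0,-0.2],[0,0,-0.15],[0,0,-0.06],[0,0,0],[0,0,0]],"turn":[[0,0,0],[0,0,0],[0,0,0],[0,0,0],[0,0,0],[0,0,0],[0,0,0],[0,0,0],[0,0,0],[0,0,0],[0,0,0],[0,0,0]]}' 1
python3 -m inch '{"linear":[[0,0,0],[0,0,0],[0,0,0],[0,0,0],[0,0,0],[0,0,0],[0,0,0]],"turn":[[0,0,0],[0,0,0],[0,0,0],[0,0,0],[0,0,0],[0,0,0],[0,0,0]]}' -1 50
python3 -c "
from h import *
snap('side','s17')
z=load('s17');a=z['p'][170:340,200:430];cv2.imwrite('pics/s17c.png',cv2.resize(a[...,::-1],None,fx=3,fy=3))"
```

```text
time_s: 31.05
tool_pos: [0.5238, -0.2017, 0.0264]
ee_rot: [[0.996, 0.09, 0.001], [0.09, -0.996, -0.0], [0.001, 0.0, -1.0]]
ft_force: [-0.7, 0.6, 0.7]
grip_width: 0.0851
time_s: 31.92
tool_pos: [0.5238, -0.2014, 0.0264]
ee_rot: [[0.996, 0.09, 0.0], [0.09, -0.996, -0.0], [0.0, 0.0, -1.0]]
ft_force: [-1.3, 1.6, 6.1]
grip_width: 0.0551
```

View pics/s17c.png

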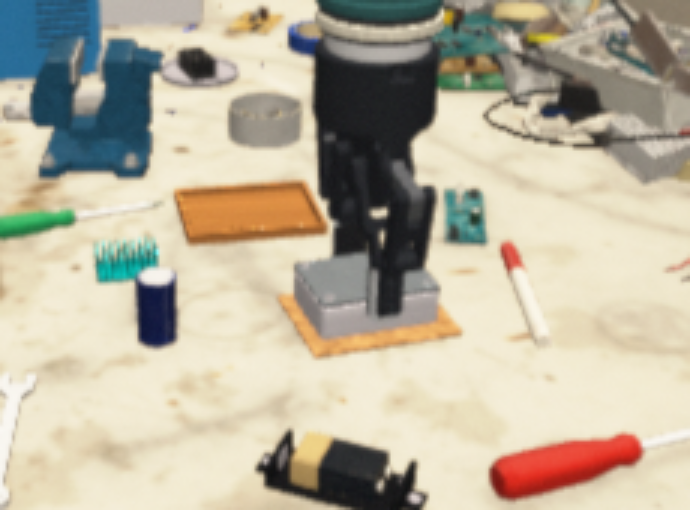

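```bash
python3 -m inch '{"linear":[[0,0,0.2],[0,0,0.5],[0,0,0.8],[0,0,0.8],[-0.3,0.5,0.3],[-0.5,0.9,0],[-0.6,0.9,0],[-0.6,0.9,0],[-0.35,0.74,0],[0,0,0],[0,0,0],[0,0,0]],"turn":[[0,0,0],[0,0,0],[0,0,0],[0,0,0],[0,0,-0.15],[0,0,-0.15],[0,0,-0.15],[0,0,-0.15],[0,0,-0.15],[0,0,0],[0,0,0],[0,0,0]]}' -1 50
python3 -c "
from h import *
snap('wrist','w18')
z=load('w18');p=z['p'];hsv=cv2.cvtColor(p,cv2.COLOR_RGB2HSV);H,S,V=[hsv[...,i].astype(int) for i in range(3)]
rect(z,'tray',(H<22)&(S>110)&(V>60),(180,20,360,240),.009)
"
```

```text
time_s: 33.48
tool_pos: [0.4301, -0.0449, 0.1303]
ee_rot: [[0.999, -0.042, 0.001], [-0.042, -0.999, -0.0], [0.001, 0.0, -1.0]]
ft_force: [-0.5, 0.7, -2.4]
grip_width: 0.0548
tray c [487.6 -42.7] size [78.5 92.4] long 178.1 circ [487.3 -42.7] px [223  76] [328 196]
```

View pics/w18.png

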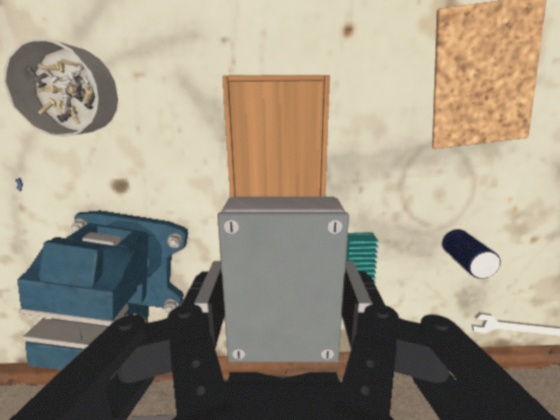

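```bash
python3 -c "
from h import *
z=load('w18')
a=ray(z,223,75.5,.009);b=ray(z,329.5,75.5,.009);m=(a+b)/2;print(a,b,m+.052*np.array([-.9993,.036,0]))
quad(z,[(227,199),(337,199),(347,212),(219,212)],.135-.0)
# enclosure top face z=.1303-.0264+.032
quad(z,[(219,212),(347,212),(341,361),(226,361)],.1359)
"
```

```text
[ 0.53534219 -0.00548227  0.009     ] [ 0.5320739 -0.0841194  0.009    ] [ 0.48174445 -0.04292884  0.009     ]
[[477.5, -24.1], [475.6, -69.7], [469.7, -74.0], [472.0, -20.1]] mean [473.7 -47. ]
   45.7 -92.4
   7.3 -144.0
   53.9 87.6
   6.8 -35.3
[[472.3, -20.3], [470.1, -73.8], [391.1, -72.8], [393.5, -15.4]] mean [431.8 -45.6]
   53.5 -92.4
   78.9 179.3
   57.5 87.6
   78.9 -3.6
```

```bash
python3 -m inch '{"linear":[[0.5,0.03,0],[0.77,0.03,0],[0,0,-0.4],[0,0,-0.8],[0,0,-0.5],[0,0,-0.35],[0,0,-0.25],[0,0,-0.15],[0,0,-0.15],[0,0,0],[0,0,0],[0,0,0]],"turn":[[0,0,0],[0,0,0],[0,0,0],[0,0,0],[0,0,0],[0,0,0],[0,0,0],[0,0,0],[0,0,0],[0,0,0],[0,0,0],[0,0,0]]}' -1 50
python3 -c "
from h import *
snap('side','s19')
z=load('s19');a=z['p'][150:300,200:400];cv2.imwrite('pics/s19c.png',cv2.resize(a[...,::-1],None,fx=4,fy=4))"
```

```text
time_s: 35.02
tool_pos: [0.4805, -0.0416, 0.0262]
ee_rot: [[0.999, -0.04, 0.0], [-0.04, -0.999, -0.0], [0.0, 0.0, -1.0]]
ft_force: [-1.5, -0.5, -2.3]
grip_width: 0.0549
```

View pics/s19c.png

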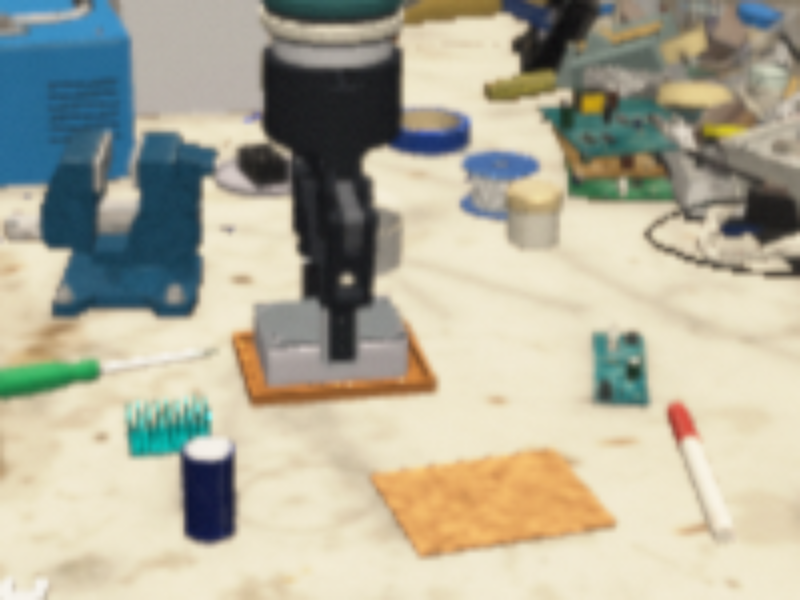

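```bash
python3 -m inch '{"linear":[[0.02,-0.03,-0.03],[0,0,0],[0,0,0]],"turn":[[0,0,0],[0,0,0],[0,0,0]]}' -1 50
python3 -m inch '{"linear":[[0,0,0],[0,0,0],[0,0,0],[0,0,0],[0,0,0.3],[0,0,0.7],[-0.5,0,1],[-0.5,0,1],[-0.5,0,1],[0,0,0],[0,0,0],[0,0,0]],"turn":[[0,0,0],[0,0,0],[0,0,0],[0,0,0],[0,0,0],[0,0,0],[0,0,0],[0,0,0],[0,0,0],[0,0,0],[0,0,0],[0,0,0]]}' 0.7
python3 -c "
from h import *
snap('wrist','w20')
"
```

```text
time_s: 35.45
tool_pos: [0.4809, -0.0422, 0.0254]
ee_rot: [[0.999, -0.04, -0.0], [-0.04, -0.999, 0.0], [-0.0, -0.0, -1.0]]
ft_force: [-2.9, 1.3, 7.3]
grip_width: 0.0547
time_s: 36.95
tool_pos: [0.4209, -0.0426, 0.1839]
ee_rot: [[0.999, -0.04, -0.002], [-0.04, -0.999, 0.0], [-0.002, -0.0, -1.0]]
ft_force: [0.4, -0.7, -0.5]
grip_width: 0.0724
```

View pics/w20.png

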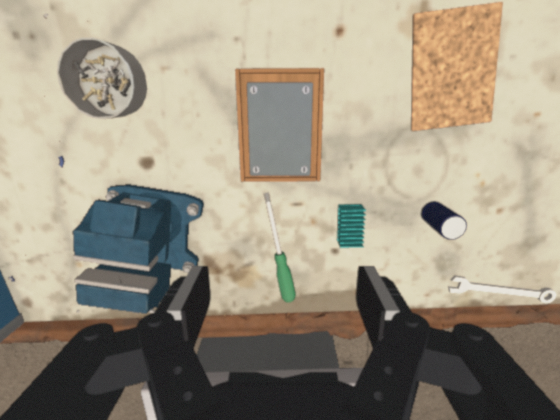

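```bash
python3 -c "
from h import *
z=load('w20');p=z['p'];hsv=cv2.cvtColor(p,cv2.COLOR_RGB2HSV);H,S,V=[hsv[...,i].astype(int) for i in range(3)]
rect(z,'captop',(V>160)&(S<40),(436,210,472,242),.044)
quad(z,[(248,81),(311,81),(313,175),(249,175)],.031)
quad(z,[(236,69),(324,69),(321,180),(243,181)],.009)
org=(H<22)&(S>80)&(V>60)
z=load('w18');quad(z,[(438,12),(543,0),(530,134),(433,147)],.004)
quad(z,[(438,9),(560,-5),(530,134),(433,147)],.004)
"
```

```text
captop c [ 389.6 -203. ] size [34.7 26.6] long 8.8 circ [ 390.4 -208.2] px [442 210] [471 241]
[[523.2, -18.0], [521.1, -70.6], [440.9, -71.6], [443.2, -12.8]] mean [482.1 -43.3]
   52.7 -92.3
   80.2 -179.3
   58.9 87.7
   80.1 -3.7
[[534.9, -5.8], [531.8, -84.2], [430.5, -81.5], [432.5, -3.7]] mean [482.4 -43.8]
   78.4 -92.3
   101.3 178.5
   77.8 88.5
   102.4 -1.2
[[570.9, -161.6], [575.2, -234.5], [482.7, -245.1], [475.6, -168.9]] mean [ 526.1 -202.5]
   73.0 -86.6
   93.1 -173.5
   76.6 95.3
   95.6 4.4
[[572.7, -161.4], [577.7, -245.7], [482.7, -245.1], [475.6, -168.9]] mean [ 527.2 -205.3]
   84.5 -86.6
   95.1 179.6
   76.6 95.3
   97.4 4.4
```

```bash
python3 -c "
from h import *
print(ray(load('w20'),454,226,.044))"
python3 -m inch '{"linear":[[-0.1,-0.5,0],[-0.2,-0.9,0],[-0.2,-0.95,0],[-0.2,-0.95,0],[-0.08,-0.64,0],[0,0,-0.4],[0,0,-0.8],[0,0,-0.3],[0,0,0],[0,0,0],[0,0,0]],"turn":[[0,0,0],[0,0,0],[0,0,0],[0,0,0],[0,0,0],[0,0,0],[0,0,0],[0,0,0],[0,0,0],[0,0,0],[0,0,0]]}' 0.3
python3 -c "
from h import *
snap('wrist','w21')
"
```

```text
[ 0.390475  -0.2006939  0.044    ]
time_s: 38.38
tool_pos: [0.3905, -0.2005, 0.1255]
ee_rot: [[0.999, -0.04, 0.002], [-0.04, -0.999, -0.001], [0.002, 0.001, -1.0]]
ft_force: [-0.2, -0.5, 0.2]
grip_width: 0.0554
```

View pics/w21.png

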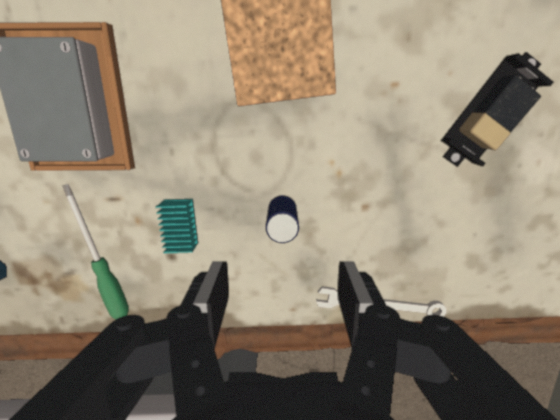

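Capacitor upright at (282,228), centred between the fingers. Descend 102 mm and grip.

```bash
python3 -m inch '{"linear":[[0,0,-0.5],[0,0,-0.8],[0,0,-0.6],[0,0,-0.4],[0,0,-0.2],[0,0,-0.05],[0,0,0],[0,0,0]],"turn":[[0,0,0],[0,0,0],[0,0,0],[0,0,0],[0,0,0],[0,0,0],[0,0,0],[0,0,0]]}' 0.3
python3 -m inch '{"linear":[[0,0,0],[0,0,0],[0,0,0],[0,0,0],[0,0,0],[0,0,0]],"turn":[[0,0,0],[0,0,0],[0,0,0],[0,0,0],[0,0,0],[0,0,0]]}' -1 30
python3 -m inch '{"linear":[[0,0,0.3],[0,0,0.6],[0,0,0.6],[0,0,0],[0,0,0]],"turn":[[0,0,0],[0,0,0],[0,0,0],[0,0,0],[0,0,0]]}' -1 30
```

```text
time_s: 39.42
tool_pos: [0.3903, -0.2006, 0.0233]
ee_rot: [[0.999, -0.04, 0.001], [-0.04, -0.999, -0.001], [0.001, 0.001, -1.0]]
ft_force: [0.6, -0.6, 0.3]
grip_width: 0.0556
time_s: 40.17
tool_pos: [0.3901, -0.2005, 0.023]
ee_rot: [[0.999, -0.04, 0.0], [-0.04, -0.999, -0.0], [0.0, 0.0, -1.0]]
ft_force: [-0.3, 0.4, 5.5]
grip_width: 0.0239
time_s: 40.8
tool_pos: [0.3896, -0.2003, 0.0826]
ee_rot: [[0.999, -0.04, -0.0], [-0.04, -0.999, 0.0], [-0.0, -0.0, -1.0]]
ft_force: [-0.2, -0.0, 0.3]
grip_width: 0.0244
```

```bash
python3 -m inch '{"linear":[[0.4,0,0],[0.7,0,0],[0.8,0,0],[0.8,-0.07,0],[0.5,0,0],[0.23,0,0],[0,0,-0.3],[0,0,-0.4],[0,0,-0.3],[0,0,-0.2],[0,0,-0.12],[0,0,-0.05],[0,0,0],[0,0,0]],"turn":[[0,0,0],[0,0,0],[0,0,0],[0,0,0],[0,0,0],[0,0,0],[0,0,0],[0,0,0],[0,0,0],[0,0,0],[0,0,0],[0,0,0],[0,0,0],[0,0,0]]}' -1 30
python3 -c "
from h import *
snap('side','s22')
z=load('s22');a=z['p'][200:300,250:400];cv2.imwrite('pics/s22c.png',cv2.resize(a[...,::-1],None,fx=5,fy=5))"
```

```text
time_s: 42.55
tool_pos: [0.5274, -0.2032, 0.0283]
ee_rot: [[0.999, -0.04, 0.001], [-0.04, -0.999, -0.0], [0.001, 0.0, -1.0]]
ft_force: [0.1, -0.2, -0.6]
grip_width: 0.0243
```

View pics/s22c.png

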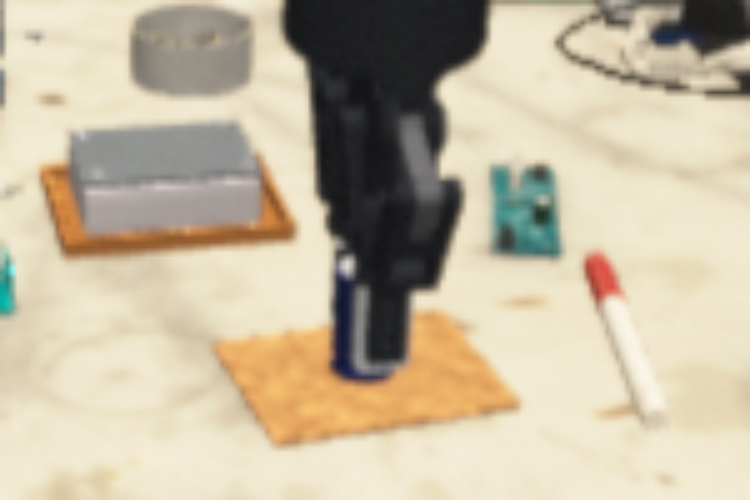

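```bash
python3 -m inch '{"linear":[[0,0,-0.03],[0,0,0],[0,0,0]],"turn":[[0,0,0],[0,0,0],[0,0,0]]}' -1 30
python3 -m inch '{"linear":[[0,0,0],[0,0,0],[0,0,0],[0,0,0],[0,0,0.3],[0,0,0.7],[0,0,1],[-0.5,0,1],[-0.8,0,1],[0,0,1],[0,0,0],[0,0,0],[0,0,0],[0,0,0]],"turn":[[0,0,0],[0,0,0],[0,0,0],[0,0,0],[0,0,0],[0,0,0],[0,0,0],[0,0,0],[0,0,0],[0,0,0],[0,0,0],[0,0,0],[0,0,0],[0,0,0]]}' 0.5
python3 -c "
from h import *
snap('wrist','w23');snap('side','s23')
z=load('s23');a=z['p'][150:350,180:400];cv2.imwrite('pics/s23c.png',cv2.resize(a[...,::-1],None,fx=3,fy=3))"
```

```text
time_s: 42.98
tool_pos: [0.5274, -0.2032, 0.0271]
ee_rot: [[0.999, -0.04, 0.001], [-0.04, -0.999, -0.0], [0.001, 0.0, -1.0]]
ft_force: [-0.1, 0.3, 3.7]
grip_width: 0.0243
time_s: 44.72
tool_pos: [0.4747, -0.2029, 0.2257]
ee_rot: [[0.999, -0.04, -0.002], [-0.04, -0.999, 0.001], [-0.002, -0.001, -1.0]]
ft_force: [0.3, 0.9, 0.3]
grip_width: 0.0639
```

View pics/w23.png

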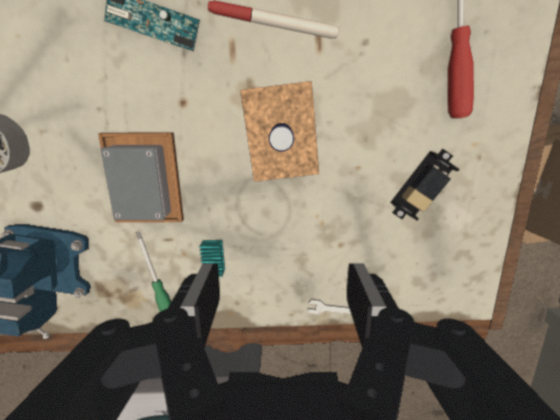

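View pics/s23c.png

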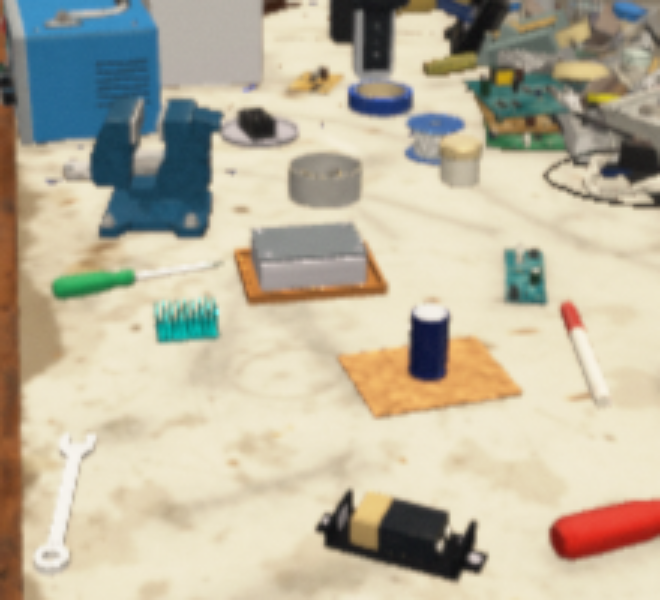

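```bash
python3 -c "
from h import *
z=load('w23');print('cap',ray(z,281.5,138,.048))
quad(z,[(241,90),(311,82),(319,174),(254,182)],.004)
z=load('w15')
quad(z,[(268,229),(386,229),(386,299),(268,299)],.023,180,60,3)
quad(z,[(224,252),(326,148),(428,252),(326,356)],.008,180,60,3)
z=load('w9')
quad(z,[(222,103),(255,101),(254,159),(223,160)],.02)
print(arm.sign_off())
"
```

```text
cap [ 0.52657879 -0.20397058  0.048     ]
[[572.9, -163.1], [577.8, -236.6], [479.9, -244.8], [473.4, -169.8]] mean [ 526.  -203.6]
   73.7 -86.2
   98.3 -175.2
   75.2 94.9
   99.7 3.9
[[508.8, 292.6], [515.6, 252.8], [492.0, 248.2], [485.1, 288.9]] mean [500.4 270.6]
   40.4 -80.4
   24.0 -168.8
   41.3 99.6
   24.0 8.8
[[496.5, 307.4], [537.9, 277.3], [508.8, 234.8], [464.9, 264.5]] mean [502. 271.]
   51.1 -36.1
   51.4 -124.4
   53.0 146.0
   53.3 53.6
[[488.5, -368.4], [473.9, -392.7], [434.2, -362.7], [449.3, -338.9]] mean [ 461.5 -365.7]
   28.4 -121.1
   49.8 143.0
   28.2 57.5
   49.0 -36.9
the job is handed in; nothing more can be done
None
```

The job is done and handed in at about 45 s on the robot's clock; sign-off reports no verdict. The capacitor was set aside, the battery, heat sink and enclosure went into their places, and the capacitor is back upright on the empty pad. The tin of screws was not touched.

Positions measured from wrist camera views, taken just after each release:

| Part | Offset from centre of its place | Angle from its place | Limit |
|---|---|---|---|
| Battery in cradle | about 1 mm | about 2.5° | 12 mm, 17° |
| Heat sink in dish | about 2 mm | any | 15 mm |
| Enclosure in tray | under 1 mm | under 2° | 15 mm, 14° |
| Capacitor on pad | about 1 mm | looks upright | 15 mm, 7° |

The last side and wrist pictures showed all four parts seated and the gripper clear of everything. I judged tilt and seating by eye there. No check failed; repeat measurements of the same thing differed by only a few millimetres.

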